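# Clamp a glued printing block in the screw press

### The job

Lift the glued printing block out of its cradle, put it down flat on the table just in front of the press and let go; then take it by its near end and slide it in under the press pad until it stops against the column. Turn the red knob clockwise until the pad meets the block and the resistance rises sharply, then give it about an eighth of a turn (45 degrees) more and no further, let go, and leave the other things on the table undisturbed.

Things in the scene. Friction and masses are not known exactly. Their poses are not given: they have to be found in the camera images.
- block_center (a point): Centre of the loose printing block: a plywood slab 130 (x) x 56 (y) x 28 (z) mm with a pink top, about 150 g; both ends are alike. Its point lies half-way up (14 mm over its underside). At the start it lies in the cradle.
- cradle_floor (a point): Fixed wooden cradle holding the block; point at the centre of its floor, 6 mm above the table. 160 mm long (x, along the block), 90 mm wide. Cheeks 40 mm high enclose about 30 mm of each end of the block (3 to 5 mm play); only the middle 72 mm of the block's long sides is open to fingers. Lift straight up.
- press: Fixed teal screw press. Origin on the screw's vertical axis, 1 to 3 mm below the table top (varies). x points from its mouth to the column: the block goes in along +x, sliding on the table. Column: front face (the stop) at x = 35 mm, 76 mm wide, 100 mm tall. Arm over the block: 44 mm wide, x = -25 mm to the column, 75 to 95 mm high.
- block_home (a point): Fixed point of the press where the block's centre must finally be (30 mm in front of the screw axis); x as the press. Two guide rails 14 mm high stand beside it, inner faces 32 mm either side of the middle, from 5 mm in front of this point to the column; their flared mouths begin 25 mm in front of it. A block fully home stands out 65 mm in front of this point, towards the user
- knob_grip (a point): Grip point of the red knob on top of the press, on the screw axis, 126 mm above the press origin. Its grip bar is 50 mm long (x), 14 mm thick (y: pinch here), its top 14 mm above this point, its foot 20 mm below, on a disc 46 mm across and 8 mm thick, just over the arm. A white line marks the -x half. The frame turns with the knob, which neither rises nor sinks.
- knob (a joint): Knob angle, rad, grows clockwise seen from above (tightening), 0 to 6; starts at 0 to 0.4, pad up. Each rad lowers the pad 2.5 mm. The pad meets the block 1 to 2.2 rad from the start: feel for it. Turning takes 0.11 N m while free; at contact it rises by 0.08 N m within about 0.2 rad, then by 0.09 per rad. Let go, a tight knob springs back 0.2 rad at most and the clamp holds.
- pad (a joint): How far the stiff sprung rubber pad (26 mm across, under the arm) is pushed in, m: 0 until it is firmly on the block (some 0.15 to 0.3 rad after first touch), then growing 2.5 mm per rad of tightening, so about 1.1 to 1.6 mm at 45 degrees past contact. It does not come back out when the knob is let go.
- brush_cup: Bystander: orange cup 100 mm tall, 72 mm across, three brushes standing in it to 220 mm. Origin at its underside.
- glue: Bystander: pale blue glue bottle, 72 mm across, 170 mm tall. Origin at its underside.
- pot_blue: Bystander: low blue paint pot, 48 mm across, 42 mm tall. Origin at its underside.
- pot_pink: Bystander: low pink paint pot, 48 mm across, 42 mm tall. Origin at its underside.
- roller: Bystander: ink roller lying flat, about 175 mm long, 30 mm high. Origin near its middle.
- brush: Bystander: paint brush lying flat, 180 mm long. Origin near its middle.
- palette: Bystander: white plastic palette plate, 150 mm across, 18 mm high. Origin at its underside.
Not all that is in view belongs to the job. Leave any turquoise or yellow look-alike of the part that bears block_center alone.

How it is judged (in metres and radians):
On the way, in this order (a step that is already met when the one before it is completed fails the run):
1. the block lies flat on the table in front of the press, clear of its cradle, let go (height (world z) of block_center below 0.018 m and angle between block_center's own z axis and vertical below 0.08 rad and horizontal distance between block_center and press below 0.25 m and x of block_center in the frame of press below -0.06 m and horizontal distance between block_center and cradle_floor above 0.09 m and contact force between the fingers and block below 0.3 N), for 0.2 s.
2. the block is fully home under the pad, against the column, the pad not yet on it (x of block_center in the frame of press between -0.036 and -0.026 m and y of block_center in the frame of press between -0.008 and 0.008 m and angle between the x axis of block_center and the x axis of press, either way round below 0.12 rad and height (world z) of block_center below 0.018 m and angle between block_center's own z axis and vertical below 0.08 rad and value of joint pad below 0.0004 m), for 0.1 s.
At the end, for the whole second after the job is handed in: The block lies flat and at rest under the pad, within 6 mm of the column, within 8 mm of the middle and 0.12 rad of straight; the pad is pushed in by 0.6 to 2.7 mm (about 25 to 70 degrees of knob past contact) and the press holds the block with more than 10 N (x of block_center in the frame of press between -0.036 and -0.026 m and y of block_center in the frame of press between -0.008 and 0.008 m and angle between the x axis of block_center and the x axis of press, either way round below 0.12 rad and height (world z) of block_center below 0.018 m and angle between block_center's own z axis and vertical below 0.08 rad and value of joint pad between 0.0006 and 0.0027 m and contact force between press and block above 10 N and linear speed of block below 0.01 m/s and velocity of joint knob between -0.05 and 0.05 rad/s); the robot touches nothing.
It fails at once if the clamp is overtightened: pad pushed in more than 3.1 mm (value of joint pad above 0.0031 m).
It fails at once if a bystander is moved by more than 25 mm or knocked over (distance of any of brush_cup, glue, pot_blue, pot_pink, roller, brush, palette from where it was at the start of the episode above 0.025 m or angle between any of brush_cup, glue, pot_blue, pot_pink, roller, brush, palette's own z axis and vertical above 0.3 rad).
It also fails if it takes over 72 s, if anything falls off the work surface, if the arm or the gripper's body presses on something with over 40 N, if the wrist force passes 120 N, or if a joint passes its speed limit or range.

### The arm

A 6-joint arm with a two-finger parallel gripper is mounted at the origin on the work surface. World frame = base frame: x ahead of the robot, y to its left, z up, the work surface at z = 0. Lengths are in mm, angles in rad, forces in N, time in s.
With the tool pointing down it reaches from about 350 to 875 mm from the base axis. Payload 4.2 kg.
Tool frame: the origin (TCP) lies midway between the tips of the shut fingers; the grasp point (between the pads) lies 19 mm behind it; z points along the fingers, y is the direction in which the jaws open and shut (so a half turn about z gives the same grasp; the last joint's range is limited). The gripper opens to 85 mm and grips with 20 to 120 N. Pads are 22 mm wide; open, the fingers measure 114 mm over their backs; the gripper's body (76 mm by 85 mm) begins 54 mm behind the grasp point. The pads swing forward as they close: fully open they stand 13 mm farther back than shut.
Start: joints at [-0.979, 0.385, 0.008, 0, -1.194, -0.259], TCP at [204.197, -590.68, 231.312] pointing down, gripper open.
Joint ranges: [-3.14, 3.14], [-1.21, 2.06], [-1.07, 1.41], [-3.16, 2.05], [-2.99, -0.16], [-3.1, 3.1]. Speed limits (rad/s): [2.79, 2.79, 3.14, 3.14, 3.14, 3.14].

### API

Orientations are given as a unit quaternion [x, y, z, w].
In Python, from bench import read_state, get_image, job_done, search_frame, regions_of gives the robot as it stands.
- The arm moves only by the tool servo_tool, never from a script. Its arguments are lists of equal length, an entry for each row: "turn": the turn, a rotation vector about the world's x, y, z in rad, a list of three; "dp": the shift along the world's x, y, z in m, a list of three; "fingers": the finger opening in m, from 0 to 0.0854. In form: {"turn": [[rx, ry, rz], ...], "dp": [[tx, ty, tz], ...], "fingers": [fingers, ...]}. A call has exactly 5 rows; each row shifts and turns the pose as measured when the row begins; what a row does not reach is not made up. A row lasts 1/8 s, in which the tool goes at most 62.5 mm and 10.7 degrees, less where a joint would pass 70% of its speed; a pose out of reach is approached as far as the arm can. A call is refused whole if a number of a shift passes 0.0625 or a number of a turn 0.188, either way. A call with a gripper value outside its range is refused whole. The fingers move at their own pace and stop on an object; the grip force is fixed at half the most. Time passes only in rows, so rows that do not move let the fingers close, or fill a call up. It gives the time, the measured TCP pose, the force and the opening at its end, in the units of the state.
- read_state(): the state, without advancing time (a new reading comes with each control period).
- get_image(name): name is "scene" or "top"; returns a dict with "img" (400x640x3 uint8, red, green, blue), "vfov" (degrees; the focal length in pixels is half the picture's height over the tangent of half this angle, whatever the lens; pixels are square), "cx", "cy" (the principal point, pixels), "k1" (the pictures are not rectified: a ray, as slopes to the right and down, at radius r is drawn at 1 + k1 r^2 times it, then the intrinsics apply), "world_from_camera" (4x4, takes a point from camera to world coordinates). Camera axes: x right, y down, z forward; pixel columns grow to the right and rows downward; lengths in mm; the calibration is good to about 2 mm. A picture is of the moment at which its call begins. There is no depth.
- job_done(): hands the job in, once; it reports no verdict.
Trained networks look in the newest picture that a camera, given by its name, has taken for a name from the list of things; names that differ only in an ending like _2 or _b are one class to them, and where a whole thing is asked for, a point or a joint stands for the part that bears it (a point fixed in the world has none). Each returns a list of dicts, best first, with "score" (0 to 1); they miss things now and then, are a little off and sometimes report something else, mostly with a low value. They report only what shows in the picture. A call takes as long as a camera call. They do not tell look-alikes from the thing itself.
- search_frame(query, camera): "box" ([left, top, width, height] in pixels, round what is visible of it).
- regions_of(query, camera): "region" (400x640 bool, what is visible of it) and "box" ([left, top, width, height] in pixels, round what is visible of it).
The state is a dict: "clock": time; "joints": joint angles; "joint_vel": joint speeds; "joint_efforts": joint torques, N m; "position": TCP position; "ee_rot": TCP orientation; "contact_force": force on the tool from outside, world axes, zero at the start; "wrist_torque": the same for the moment, N m; "gripper_width": finger opening in mm.
Only numpy, scipy, OpenCV 4.12 (cv2) and the standard library are available. Lean on these libraries where they do the work, as an engineer would, in place of code of your own. Each camera call takes 0.05 s, during which the arm holds its last target. There are 200 camera calls.

## Working session

There is one attempt and no reset: what is moved stays moved. The work goes in short steps, Python scripts to look and compute and a tool call to move; the robot and the scene stay as the last step left them, time stands still between calls to the robot, and variables do not carry over. Pictures are saved under pics/ and viewed, about 8 in all and at most 12, crops included, and the job is handed in when it is done.

Besides the shell and the picture viewer there is one more tool, called after "Call:" by a JSON object that holds its "method" and its "body", one argument or row to a line. servo_tool: Moves the arm, as the interface text tells. Its arguments: {"type":"object","properties":{"turn":{"type":"array","items":{"type":"array","items":{"type":"number"}}},"dp":{"type":"array","items":{"type":"array","items":{"type":"number"}}},"fingers":{"type":"array","items":{"type":"number"}}},"required":["turn","dp","fingers"]}

```bash
ls; mkdir -p pics; cat > h.py <<'E'
import numpy as np, cv2
from bench import *
def ray(I,uv):
    f=200/np.tan(np.radians(I["vfov"])/2)
    d=(np.array(uv,float).reshape(-1,2)-[I["cx"],I["cy"]])/f
    s=d.copy()
    for _ in range(20): s=d/(1+I["k1"]*(s**2).sum(1,keepdims=True))
    T=np.array(I["world_from_camera"]); 
    r=np.c_[s,np.ones(len(s))]@T[:3,:3].T
    return T[:3,3],r
def at(I,uv,z):
    o,r=ray(I,uv); return o+r*((z-o[2])/r[:,2])[:,None]
def proj(I,P):
    T=np.linalg.inv(np.array(I["world_from_camera"])); p=np.array(P,float).reshape(-1,3)@T[:3,:3].T+T[:3,3]
    s=p[:,:2]/p[:,2:]; s=s*(1+I["k1"]*(s**2).sum(1,keepdims=True))
    f=200/np.tan(np.radians(I["vfov"])/2); return s*f+[I["cx"],I["cy"]]
def save(I,n,crop=None,k=1):
    im=I["img"][:,:,::-1]
    if crop: x,y,w,h=crop; im=im[y:y+h,x:x+w]
    cv2.imwrite("pics/"+n,cv2.resize(im,None,fx=k,fy=k,interpolation=cv2.INTER_CUBIC))
E
python3 - <<'E'
from h import *
for c in("scene","top"):
    I=get_image(c); save(I,c+"0.png"); print(c,I["vfov"],I["cx"],I["cy"],I["k1"],np.round(I["world_from_camera"],3).tolist())
    for q in("block_center","cradle_floor","press","knob_grip","brush_cup","glue","pot_blue","pot_pink","roller","brush","palette"):
        try: print(q,[(np.round(d["box"]).tolist(),round(d["score"],2)) for d in search_frame(q,c)])
        except Exception as e: print(q,e)
print(read_state())
E
python3 - <<'E'
import cv2,numpy as np
a=[cv2.imread(f"pics/{c}0.png") for c in("scene","top")]
E
```

```text
pics
scene 46.07889902001385 323.2057671158252 197.66900997767985 0.049106021638097276 [[0.748, 0.375, -0.548, 1329.811], [0.664, -0.43, 0.612, -873.888], [-0.006, -0.821, -0.57, 901.14], [0.0, 0.0, 0.0, 1.0]]
block_center [([278.0, 238.0, 44.0, 27.0], 0.84), ([209.0, 231.0, 45.0, 40.0], 0.62), ([411.0, 202.0, 28.0, 32.0], 0.6), ([242.0, 199.0, 22.0, 30.0], 0.58)]
cradle_floor [([270.0, 229.0, 60.0, 53.0], 0.92)]
press [([276.0, 234.0, 44.0, 32.0], 0.73), ([345.0, 166.0, 51.0, 51.0], 0.72)]
knob_grip [([364.0, 163.0, 13.0, 29.0], 0.67)]
brush_cup [([375.0, 186.0, 27.0, 68.0], 0.56)]
glue [([340.0, 228.0, 34.0, 60.0], 0.58)]
pot_blue [([284.0, 185.0, 11.0, 19.0], 0.52)]
pot_pink [([330.0, 211.0, 11.0, 18.0], 0.69)]
roller [([376.0, 187.0, 25.0, 67.0], 0.75), ([402.0, 172.0, 44.0, 20.0], 0.51)]
brush [([149.0, 282.0, 77.0, 28.0], 0.67)]
palette [([364.0, 146.0, 34.0, 16.0], 0.85)]
top 47.72619792949967 309.5274847704673 199.44984199164278 -0.06795579688114456 [[-0.021, -0.975, 0.222, 269.311], [-1.0, 0.021, -0.006, 0.875], [0.001, -0.222, -0.975, 1532.49], [0.0, 0.0, 0.0, 1.0]]
block_c
[... 608 characters left out ...]
clock': 1.2, 'joints': array([-9.79375541e-01,  3.84675604e-01,  7.91921294e-03, -1.65081655e-06,
       -1.19401287e+00, -2.58601209e-01]), 'joint_vel': array([ 0.00105819,  0.00334572, -0.00048315,  0.00043674, -0.00043842,
       -0.00115179]), 'joint_efforts': array([ 7.76479155e-04, -3.92091429e+01,  1.88619751e+01,  4.19072315e+00,
       -3.77383185e-04,  5.60688690e-06]), 'position': array([ 204.21306465, -590.67738648,  231.33410689]), 'ee_rot': array([-1.65642509e-01,  9.86185864e-01, -1.20130233e-05,  6.27951390e-06]), 'contact_force': array([ 0.6846137 ,  0.37171159, -0.07149302]), 'wrist_torque': array([-0.01550612,  0.0256548 ,  0.01068726]), 'gripper_width': 85.25180133032575}
```

View pics/top0.png

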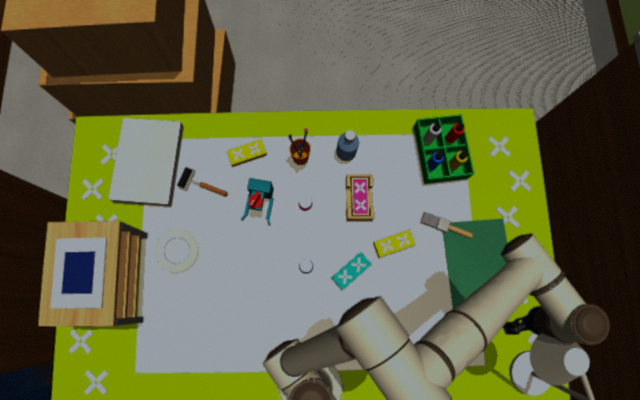

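View pics/scene0.png

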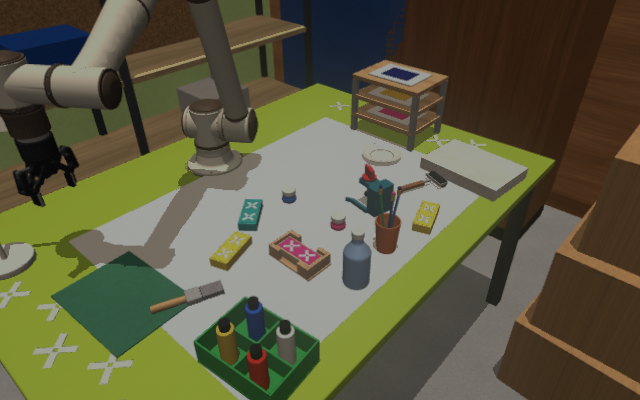

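The top view shows four slabs: the pink one in the cradle at (360,197), yellow ones at (394,243) and (246,152), and a turquoise one at (351,271). Only the pink one fits: it has a pink top and lies in the cradle. The press is at (259,200) with its mouth facing down the image (towards the robot), and the pink pot stands between press and cradle at (306,205).

```bash
cat > m.py <<'E'
from h import *
I=get_image("top"); S=get_image("scene")
for q in("press","knob_grip","block_center","cradle_floor"):
    for d in regions_of(q,"top")[:1]:
        m=d["region"]; ys,xs=np.nonzero(m); print(q,len(xs),xs.mean(),ys.mean(),d["box"])
def seg(I,f,box):
    h=cv2.cvtColor(I["img"],cv2.COLOR_RGB2HSV).astype(int); m=f(h[...,0],h[...,1],h[...,2])
    z=np.zeros_like(m);x,y,w,hh=box;z[y:y+hh,x:x+w]=m[y:y+hh,x:x+w]
    ys,xs=np.nonzero(z);return np.c_[xs,ys].astype(np.float32)
pink=lambda h,s,v:(h>145)&(h<175)&(s>100)&(v>60)
red=lambda h,s,v:((h<8)|(h>174))&(s>130)&(v>60)
teal=lambda h,s,v:(h>82)&(h<102)&(s>90)
p=seg(I,pink,(335,165,50,60)); 
r=cv2.minAreaRect(p); c=cv2.boxPoints(r); print("pink",len(p),r); w=at(I,c,34); print(w.round(1), w.mean(0), at(I,p.mean(0),34))
p=seg(S,pink,(265,225,70,60)); r=cv2.minAreaRect(p); print("scene pink mean",at(S,p.mean(0),34)); print(at(S,cv2.boxPoints(r),34).round(1))
for J,b in((I,(235,170,45,60)),(S,(355,155,30,35))):
    p=seg(J,red,b); print("knob",len(p),p.mean(0),at(J,p.mean(0),130).round(1))
    q=at(J,p,130)[:,:2]; u,s,v=np.linalg.svd(q-q.mean(0)); print("dir",v[0],s)
p=seg(I,teal,(235,170,45,60)); print("teal",len(p))
im=I["img"][165:235,225:385]; 
t=cv2.resize(im[:,:,::-1],None,fx=5,fy=5,interpolation=cv2.INTER_CUBIC); 
s=cv2.resize(S["img"][150:285,260:410][:,:,::-1],None,fx=3,fy=3,interpolation=cv2.INTER_CUBIC)
cv2.imwrite("pics/c1.png",t); cv2.imwrite("pics/c2.png",s)
for n,z in(("glue",80),("brush_cup",50),("pot_pink",21),("pot_blue",21)):
    d=search_frame(n,"top")[:1]
    if d: b=d[0]["box"]; print(n,at(I,[b[0]+b[2]/2,b[1]+b[3]/2],z).round())
E
python3 m.py
```

```text
press 796 258.6758793969849 196.25 [238.6, 175.6, 35.3, 50.2]
knob_grip 162 255.6172839506173 200.1851851851852 [248.8, 191.7, 13.4, 18.0]
block_center 641 351.49141965678626 270.4898595943838 [330.7, 252.0, 39.0, 39.2]
cradle_floor 655 357.23969465648855 201.23206106870228 [347.7, 176.3, 25.7, 48.6]
pink 333 ((360.0, 196.0), (34.0, 14.0), 90.0)
[[ 679.2 -159.3   34. ]
 [ 678.2 -207.5   34. ]
 [ 559.2 -201.5   34. ]
 [ 560.2 -154.1   34. ]] [ 619.2255438  -180.60192978   34.        ] [[ 618.71686139 -180.30638566   34.        ]]
scene pink mean [[ 616.88639382 -175.88691906   34.        ]]
[[ 541.3 -190.    34. ]
 [ 612.5  -26.8   34. ]
 [ 717.7 -112.6   34. ]
 [ 647.6 -259.9   34. ]]
knob 156 [255.49359 200.     ] [[590.3 164.3 130. ]]
dir [-0.99514365  0.09843333] [159.16921502 138.51163137]
knob 88 [368.98865 173.68182] [[609. 144. 130.]]
dir [ 0.55674811 -0.83068137] [239.81747578  98.2373009 ]
teal 512
glue [[ 783. -142.   80.]]
brush_cup [[782.  26.  50.]]
pot_pink [[438. 443.  21.]]
pot_blue [[379.  10.  21.]]
```

View pics/c1.png

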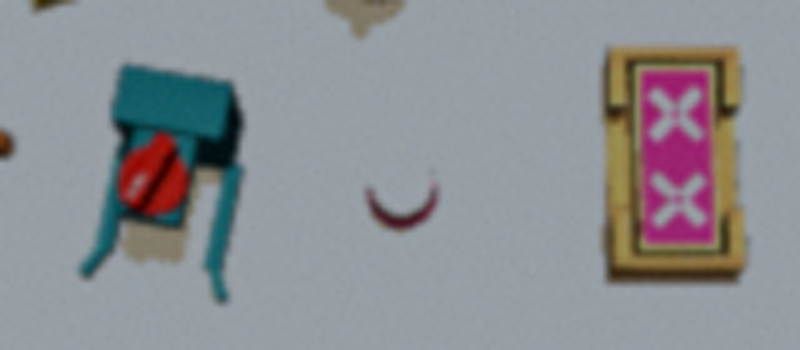

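View pics/c2.png

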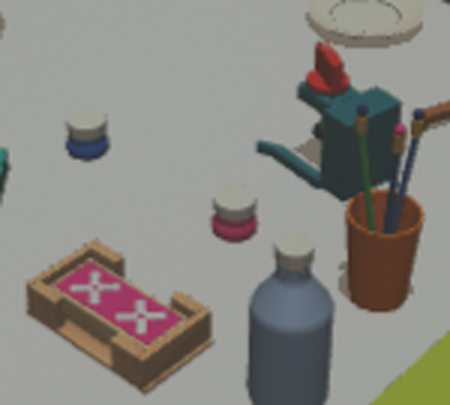

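```bash
cat > f.py <<'E'
from h import *
from scipy.optimize import least_squares
I=get_image("top");S=get_image("scene")
for J,b,n in((I,(335,165,50,60),"top"),(S,(265,225,70,60),"scene")):
    h=cv2.cvtColor(J["img"],cv2.COLOR_RGB2HSV).astype(int);m=(h[...,0]>145)&(h[...,0]<175)&(h[...,1]>90)&(h[...,2]>50)
    z=np.zeros(m.shape,np.uint8);x,y,w,hh=b;z[y:y+hh,x:x+w]=m[y:y+hh,x:x+w]
    c=cv2.convexHull(np.argwhere(z)[:,::-1].astype(np.int32));f=np.zeros_like(z);cv2.fillPoly(f,[c],1)
    P=at(J,np.argwhere(f)[:,::-1],34)[:,:2]; C=P.mean(0); u,s,v=np.linalg.svd(P-C,full_matrices=False)
    print("block",n,C.round(1),"yaw",np.arctan(v[0,1]/v[0,0]),"ext",(s/np.sqrt(len(P))*12**.5).round(1))
m=np.array([[35,38,98],[35,-38,98],[-35,35,12],[-35,-35,12],[0,0,104]],float)
uv=np.array([[114,121],[225,141],[104,246],[213,267],[155,178]])/5+[225,165]-.4
sm=np.array([[35,38,98],[35,-38,98],[0,0,104]],float); suv=np.array([[324,115],[355,128],[329,82]])/3+[260,150]-.3
def T(p,m): c,s=np.cos(p[2]),np.sin(p[2]); return np.c_[p[0]+c*m[:,0]-s*m[:,1],p[1]+s*m[:,0]+c*m[:,1],m[:,2]]
r=least_squares(lambda p:(proj(I,T(p,m))-uv).ravel(),[600,160,-.15],loss="soft_l1");print(r.x,r.fun.reshape(-1,2).round(1))
print("scene res",(proj(S,T(r.x,sm))-suv).round(1))
print("pink pot",at(I,[225+402/5,165+190/5],42).round())
E
python3 f.py
```

```text
block top [ 618.5 -180.3] yaw -0.023061424407789043 ext [120.6  49.5]
block scene [ 616.2 -141.6] yaw -1.5342533082316974 ext [149.4 103.6]
[ 5.95030867e+02  1.66607911e+02 -2.23306691e-01] [[-0.3 -0.5]
 [ 0.1  0. ]
 [ 1.2  0.2]
 [-0.7  0.1]
 [ 0.1  0.2]]
scene res [[ 17.9  -9.2]
 [-10.9  -5.7]
 [ -0.   -0.8]]
pink pot [[596.   6.  42.]]
```

Crop c1 confirms the target: pink slab with two white X marks in the wooden cradle. Block is at about (618,-180) with yaw -0.02, press at about (595,166) with yaw -0.22, knob white end pointing down-left. Moving over the block.

Call:
{"method": "servo_tool", "body": {
  "turn": [
    [0,0,-0.12],
    [0,0,-0.12],
    [0,0,-0.116],
    [0,0,0],
    [0,0,0]
  ],
  "dp": [
    [0.042,0.042,0],
    [0.042,0.042,0],
    [0.042,0.042,0],
    [0.042,0.042,0],
    [0.042,0.042,0]
  ],
  "fingers": [0.085,0.085,0.085,0.085,0.085]
}}

```text
clock: 2.42
position: [416.6, -377.5, 231.1]
ee_rot: [0.022, 1.0, -0.001, 0.0]
contact_force: [-0.1, -1.1, -0.2]
gripper_width: 85.1
```

Call:
{"method": "servo_tool", "body": {
  "turn": [
    [0,0,0],
    [0,0,0],
    [0,0,0],
    [0,0,0],
    [0,0,0]
  ],
  "dp": [
    [0.042,0.042,0],
    [0.042,0.042,0],
    [0.042,0.042,0],
    [0.042,0.042,0],
    [0.03,0.03,0]
  ],
  "fingers": [0.085,0.085,0.085,0.085,0.085]
}}

```text
clock: 3.05
position: [621.4, -171.0, 232.5]
ee_rot: [0.021, 1.0, -0.001, 0.002]
contact_force: [0.2, -0.5, 0.6]
gripper_width: 85.0
```

Call:
{"method": "servo_tool", "body": {
  "turn": [
    [0,0,0.02],
    [0,0,0],
    [0,0,0],
    [0,0,0],
    [0,0,0]
  ],
  "dp": [
    [-0.003,-0.009,-0.04],
    [0,0,-0.05],
    [0,0,-0.05],
    [0,0,-0.02],
    [0,0,0]
  ],
  "fingers": [0.085,0.085,0.085,0.085,0.085]
}}

```text
clock: 3.68
position: [621.7, -176.3, 68.5]
ee_rot: [0.007, 1.0, -0.002, 0.004]
contact_force: [0.7, 0.2, -0.3]
gripper_width: 84.8
```

```bash
python3 - <<'E'
from h import *
I=get_image("top");S=get_image("scene")
a=cv2.resize(I["img"][150:240,310:410],None,fx=4,fy=4,interpolation=2);b=cv2.resize(S["img"][180:290,240:360],None,fx=3.2727,fy=3.2727,interpolation=2)
b=cv2.resize(b,(393,360));cv2.imwrite("pics/d.png",np.hstack([a,b])[:,:,::-1])
s=read_state();print(s["position"],s["ee_rot"],s["joints"])
E
```

```text
[ 623.12774243 -176.5003334    70.80440413] [ 0.0069141   0.99995603 -0.00199286  0.00601398] [-0.02491825  0.56029431 -0.13822796  0.00497184 -0.86018227 -1.56292702]
```

View pics/d.png

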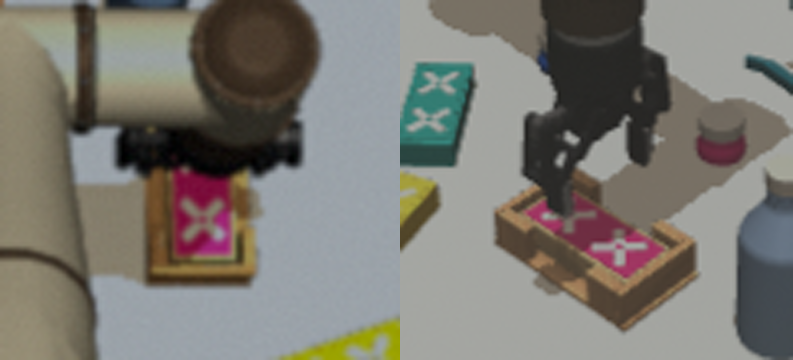

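The picture shows the gripper straddling the middle of the pink block, one finger on each long side. Descending.

Call:
{"method": "servo_tool", "body": {
  "turn": [
    [0,0.01,-0.01],
    [0,0,0],
    [0,0,0],
    [0,0,0],
    [0,0,0]
  ],
  "dp": [
    [-0.004,-0.003,-0.03],
    [0,0,-0.02],
    [0,0,-0.008],
    [0,0,-0.004],
    [0,0,0]
  ],
  "fingers": [0.085,0.085,0.085,0.085,0.085]
}}

```text
clock: 4.4
position: [625.6, -180.3, 16.6]
ee_rot: [0.011, 1.0, -0.003, 0.01]
contact_force: [0.1, -0.4, 0.7]
gripper_width: 84.6
```

Call:
{"method": "servo_tool", "body": {
  "turn": [
    [0,0,0],
    [0,0,0],
    [0,0,0],
    [0,0,0],
    [0,0,0]
  ],
  "dp": [
    [0,0,-0.003],
    [0,0,0],
    [0,0,0],
    [0,0,0],
    [0,0,0]
  ],
  "fingers": [0.07,0.045,0.045,0.045,0.045]
}}

```text
clock: 5.03
position: [626.4, -180.5, 15.4]
ee_rot: [0.011, 1.0, -0.003, 0.011]
contact_force: [-0.8, -0.1, -0.7]
gripper_width: 54.5
```

Call:
{"method": "servo_tool", "body": {
  "turn": [
    [0,0,0],
    [0,0,0],
    [0,-0.01,0],
    [0,-0.01,0],
    [0,0,0]
  ],
  "dp": [
    [0,0,0.015],
    [0,0,0.03],
    [0,0,0.04],
    [0,0,0.03],
    [0,0,0]
  ],
  "fingers": [0.045,0.045,0.045,0.045,0.045]
}}

```text
clock: 5.65
position: [625.1, -180.3, 135.3]
ee_rot: [0.011, 1.0, -0.003, 0.02]
contact_force: [0.0, 0.5, -2.1]
gripper_width: 54.5
```

Call:
{"method": "servo_tool", "body": {
  "turn": [
    [0,0,-0.06],
    [0,0,-0.06],
    [0,0,-0.06],
    [0,0,0],
    [0,0,0]
  ],
  "dp": [
    [-0.022,0.048,0],
    [-0.022,0.048,0],
    [-0.022,0.048,0],
    [-0.022,0.048,0],
    [-0.022,0.048,0]
  ],
  "fingers": [0.045,0.045,0.045,0.045,0.045]
}}

```text
clock: 6.28
position: [509.0, 62.4, 129.6]
ee_rot: [0.109, 0.994, -0.006, 0.016]
contact_force: [0.4, 0.9, -1.2]
gripper_width: 54.6
```

Call:
{"method": "servo_tool", "body": {
  "turn": [
    [0.01,0.015,0],
    [0,0.015,0],
    [0,0,0],
    [0,0,0],
    [0,0,0]
  ],
  "dp": [
    [-0.018,0.045,0],
    [-0.018,0.045,0],
    [-0.017,0.045,-0.02],
    [0,0,-0.03],
    [0,0,-0.02]
  ],
  "fingers": [0.045,0.045,0.045,0.045,0.045]
}}

```text
clock: 6.9
position: [449.8, 204.4, 55.4]
ee_rot: [0.106, 0.994, -0.003, -0.002]
contact_force: [0.9, 0.3, -1.7]
gripper_width: 54.2
```

```bash
python3 - <<'E'
from h import *
I=get_image("top");S=get_image("scene")
a=cv2.resize(I["img"][170:270,205:305],None,fx=4,fy=4,interpolation=2);b=cv2.resize(S["img"][130:230,290:390],None,fx=4,fy=4,interpolation=2)
cv2.imwrite("pics/e.png",np.hstack([a,b])[:,:,::-1])
s=read_state();print(s["position"],s["ee_rot"],s["joints"])
E
```

```text
[449.16859408 203.18491288  54.57454713] [ 0.10631147  0.99432052 -0.00398642 -0.00294596] [ 7.55380099e-01  3.80930494e-01 -5.28483140e-01  1.15419148e-03
 -6.71270702e-01 -2.54011188e+00]
```

View pics/e.png

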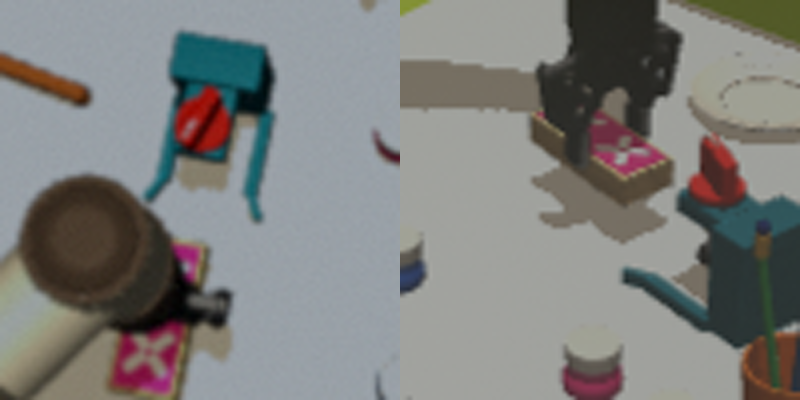

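The picture shows the block held level in front of the mouth and pointing along the press axis; nothing is near it. Lowering.

Call:
{"method": "servo_tool", "body": {
  "turn": [
    [0,0,0],
    [0,0,0],
    [0,0,0],
    [0,0,0],
    [0,0,0]
  ],
  "dp": [
    [0,-0.003,-0.02],
    [0,0,-0.012],
    [0,0,-0.007],
    [0,0,-0.003],
    [0,0,0]
  ],
  "fingers": [0.045,0.045,0.045,0.045,0.045]
}}

```text
clock: 7.62
position: [450.9, 200.8, 13.0]
ee_rot: [0.106, 0.994, -0.003, -0.002]
contact_force: [-0.9, -0.5, -2.1]
gripper_width: 54.4
```

Call:
{"method": "servo_tool", "body": {
  "turn": [
    [0,0,0],
    [0,0,0],
    [0,0,0],
    [0,0,0],
    [0,0,0]
  ],
  "dp": [
    [0,0,-0.003],
    [0,0,-0.001],
    [0,0,-0.001],
    [0,0,-0.001],
    [0,0,0]
  ],
  "fingers": [0.045,0.045,0.045,0.045,0.045]
}}

```text
clock: 8.25
position: [451.3, 201.2, 10.2]
ee_rot: [0.106, 0.994, -0.002, -0.001]
contact_force: [0.3, -1.4, 0.5]
gripper_width: 54.7
```

Call:
{"method": "servo_tool", "body": {
  "turn": [
    [0,0,0],
    [0,0,0],
    [0,0,0],
    [0,0,0],
    [0,0,0]
  ],
  "dp": [
    [0,0,0],
    [0,0,0],
    [0,0,0],
    [0,0,0],
    [0,0,0]
  ],
  "fingers": [0.08,0.08,0.08,0.08,0.08]
}}

```text
clock: 8.88
position: [452.2, 201.9, 10.3]
ee_rot: [0.106, 0.994, -0.002, 0.0]
contact_force: [0.5, -0.7, -0.4]
gripper_width: 79.8
```

Call:
{"method": "servo_tool", "body": {
  "turn": [
    [0,0,0],
    [0,0,0],
    [0,0,0],
    [0,0,0],
    [0,0,0]
  ],
  "dp": [
    [0,0,0.03],
    [0,0,0.06],
    [-0.05,0.0,0.02],
    [-0.05,0,0],
    [-0.05,0,0]
  ],
  "fingers": [0.08,0.08,0.08,0.08,0.08]
}}

```text
clock: 9.5
position: [301.5, 202.8, 122.8]
ee_rot: [0.108, 0.994, -0.0, 0.001]
contact_force: [-0.5, 1.0, 0.4]
gripper_width: 80.0
```

```bash
python3 - <<'E'
from h import *
I=get_image("top");S=get_image("scene")
a=cv2.resize(I["img"][170:270,205:305],None,fx=6,fy=6,interpolation=2)
cv2.imwrite("pics/f.png",a[:,:,::-1])
s=read_state();print(s["position"],s["ee_rot"],s["contact_force"])
h=cv2.cvtColor(I["img"],cv2.COLOR_RGB2HSV).astype(int);m=(h[...,0]>145)&(h[...,0]<175)&(h[...,1]>90)&(h[...,2]>50)
z=np.zeros(m.shape,np.uint8);z[215:275,220:270]=m[215:275,220:270]
r=cv2.minAreaRect(np.argwhere(z)[:,::-1].astype(np.float32));print(r);print(at(I,cv2.boxPoints(r),28).round(1),at(I,r[0],28))
c=cv2.convexHull(np.argwhere(z)[:,::-1].astype(np.int32));f=np.zeros_like(z);cv2.fillPoly(f,[c],1)
P=at(I,np.argwhere(f)[:,::-1],28)[:,:2]; C=P.mean(0); u,sv,v=np.linalg.svd(P-C,full_matrices=False)
print(C,np.arctan(v[0,1]/v[0,0]),sv/np.sqrt(len(P))*12**.5)
E
```

```text
[298.75587598 200.96344647 122.31242416] [ 1.05799434e-01  9.94386164e-01 -1.51364552e-03 -5.86883188e-04] [ 0.06524773  0.4448595  -0.19118218]
((246.5464630126953, 249.90455627441406), (14.214723587036133, 36.56686019897461), 11.888657569885254)
[[389.7 240.6  28. ]
 [509.1 216.6  28. ]
 [498.2 169.7  28. ]
 [379.3 194.4  28. ]] [[443.6058958  205.35798036  28.        ]]
[443.8033725  205.47066062] -0.19800206020441008 [120.0895626  49.5831794]
```

View pics/f.png

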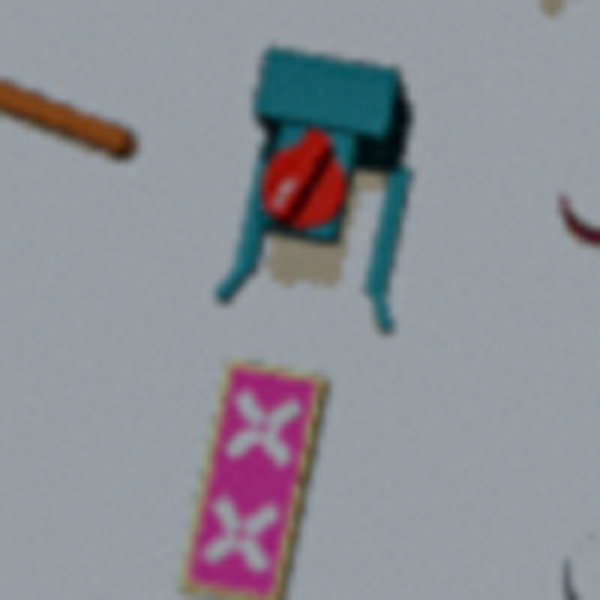

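```bash
python3 - <<'E'
from h import *
I=get_image("top")
p=np.array([[247,268],[377,291],[224,298],[387,329],[404,172],[306,190]])/6+[205,170]-.42
w=at(I,p,12);w[5]=at(I,p[5:],104)[0];print(w.round(1))
b=w[:2].mean(0)[:2];t=w[2:4].mean(0)[:2]
for y in(-.2,-.22):
    x=np.array([np.cos(y),np.sin(y)]);n=np.array([-x[1],x[0]])
    for nm,o in(("bend",b+35*x),("tip",t+55*x),("knob",w[5][:2]),("fit",np.array([595,166.6]))): 
        d=np.array([443.7,205.4])-o; print(y,nm,o.round(1),"block in press",(d@x).round(1),(d@n).round(1))
print(np.arctan2(*(w[4]-w[1])[[1,0]]))
E
```

```text
[[567.9 211.3  12. ]
 [553.1 136.9  12. ]
 [550.8 224.3  12. ]
 [531.  131.3  12. ]
 [622.3 121.3  12. ]
 [592.1 167.  104. ]]
-0.2 bend [594.8 167.1] block in press -155.7 7.5
-0.2 tip [594.8 166.8] block in press -155.7 7.8
-0.2 knob [592.1 167. ] block in press -153.1 8.1
-0.2 fit [595.  166.6] block in press -156.0 8.0
-0.22 bend [594.7 166.5] block in press -155.8 5.1
-0.22 tip [594.6 165.8] block in press -155.9 5.8
-0.22 knob [592.1 167. ] block in press -153.2 5.1
-0.22 fit [595.  166.6] block in press -156.1 4.8
-0.22180017965712995
```

The picture shows the block flat in front of the flared mouth, about 6 mm left of the press axis and parallel to it. Going for its near end.

Call:
{"method": "servo_tool", "body": {
  "turn": [
    [0,0,0],
    [0,0,0],
    [0,0,0],
    [0,0,0],
    [0,0,0]
  ],
  "dp": [
    [0.045,0.008,0],
    [0.045,0.007,-0.02],
    [0.003,0,-0.045],
    [0,0,-0.035],
    [0,0,-0.008]
  ],
  "fingers": [0.08,0.08,0.08,0.08,0.08]
}}

```text
clock: 10.28
position: [403.3, 220.8, 13.1]
ee_rot: [0.105, 0.994, 0.003, 0.004]
contact_force: [0.3, 0.0, -0.2]
gripper_width: 79.7
```

```bash
python3 -c "
from bench import *
s=read_state();print(s['position'],s['ee_rot'],s['contact_force'])"
```

```text
[403.3273105  220.75100412  13.1389038 ] [0.10545556 0.9944107  0.00323203 0.00400479] [ 0.31171675  0.01202727 -0.2234006 ]
```

Call:
{"method": "servo_tool", "body": {
  "turn": [
    [-0.006,0.008,0],
    [0,0,0],
    [0,0,0],
    [0,0,0],
    [0,0,0]
  ],
  "dp": [
    [-0.007,-0.004,-0.005],
    [-0.002,-0.001,-0.003],
    [0,0,0],
    [0,0,0],
    [0,0,0]
  ],
  "fingers": [0.08,0.08,0.045,0.045,0.045]
}}

```text
clock: 10.9
position: [395.5, 217.0, 8.0]
ee_rot: [0.105, 0.994, 0.002, 0.002]
contact_force: [-0.1, -0.6, -2.2]
gripper_width: 54.5
```

Call:
{"method": "servo_tool", "body": {
  "turn": [
    [0,0,0],
    [0,0,0],
    [0,0,0],
    [0,0,0],
    [0,0,0]
  ],
  "dp": [
    [0,0,0],
    [0,0,0],
    [0.01,-0.005,0],
    [0.01,-0.005,0],
    [0.01,-0.004,0]
  ],
  "fingers": [0.045,0.045,0.045,0.045,0.045]
}}

```text
clock: 11.52
position: [427.0, 202.3, 7.9]
ee_rot: [0.105, 0.995, 0.002, 0.002]
contact_force: [0.3, -0.2, -1.8]
gripper_width: 54.7
```

Call:
{"method": "servo_tool", "body": {
  "turn": [
    [0,0,0],
    [0,0,0],
    [0,0,0],
    [0,0,0],
    [0,0,0]
  ],
  "dp": [
    [0.014,-0.003,0],
    [0.014,-0.003,0],
    [0.014,-0.0025,0],
    [0.014,-0.003,0],
    [0.013,-0.003,0]
  ],
  "fingers": [0.045,0.045,0.045,0.045,0.045]
}}

```text
clock: 12.15
position: [501.6, 186.1, 7.5]
ee_rot: [0.105, 0.994, 0.002, 0.002]
contact_force: [-0.1, -0.1, -1.6]
gripper_width: 54.6
```

```bash
python3 -c "
from bench import *
s=read_state();print(s['position'],s['ee_rot'],s['contact_force'],s['wrist_torque'])"
```

```text
[501.58213581 186.12426032   7.53821282] [0.10531943 0.99443471 0.00194514 0.00190992] [-0.06852133 -0.08554103 -1.64771138] [-0.00599568  0.13311868  0.07386278]
```

Call:
{"method": "servo_tool", "body": {
  "turn": [
    [0,0,0],
    [0,0,0],
    [0,0,0],
    [0,0,0],
    [0,0,0]
  ],
  "dp": [
    [0.004,-0.0008,0],
    [0.003,-0.0006,0],
    [0.003,-0.0006,0],
    [0.002,-0.0004,0],
    [0.002,-0.0004,0]
  ],
  "fingers": [0.045,0.045,0.045,0.045,0.045]
}}

```text
clock: 12.78
position: [514.7, 182.8, 7.3]
ee_rot: [0.105, 0.994, 0.001, 0.0]
contact_force: [-9.7, 5.5, 3.0]
gripper_width: 54.9
```

Call:
{"method": "servo_tool", "body": {
  "turn": [
    [0,0,0],
    [0,0,0],
    [0,0,0],
    [0,0,0],
    [0,0,0]
  ],
  "dp": [
    [0.002,-0.0004,0],
    [0.002,-0.0004,0],
    [0.002,-0.0004,0],
    [0.002,-0.0004,0],
    [0.002,-0.0004,0]
  ],
  "fingers": [0.045,0.045,0.045,0.045,0.045]
}}

```text
clock: 13.4
position: [514.4, 181.9, 7.4]
ee_rot: [0.101, 0.995, -0.002, -0.008]
contact_force: [-7.8, 2.7, 3.8]
gripper_width: 54.7
```

Call:
{"method": "servo_tool", "body": {
  "turn": [
    [0,0,0],
    [0,0,0],
    [0,0,0],
    [0,0,0],
    [0,0,0]
  ],
  "dp": [
    [0.003,-0.0006,0],
    [0.004,-0.0008,0],
    [0,0,0],
    [0,0,0],
    [0,0,0]
  ],
  "fingers": [0.045,0.045,0.08,0.08,0.08]
}}

```text
clock: 14.02
position: [515.6, 181.0, 8.5]
ee_rot: [0.099, 0.995, -0.003, -0.012]
contact_force: [-0.2, -0.0, 0.2]
gripper_width: 79.7
```

Call:
{"method": "servo_tool", "body": {
  "turn": [
    [0,0,0],
    [0,0,0],
    [0,0,0.1],
    [0,0,0.1],
    [0,0,0.1]
  ],
  "dp": [
    [-0.01,0.002,0.02],
    [-0.04,0.01,0.04],
    [-0.06,0.01,0.01],
    [-0.06,0.01,0],
    [-0.03,0,0]
  ],
  "fingers": [0.08,0.08,0.08,0.06,0.05]
}}

```text
clock: 14.65
position: [315.3, 215.1, 80.5]
ee_rot: [-0.053, 0.999, -0.003, -0.009]
contact_force: [-0.3, 0.7, -0.3]
gripper_width: 50.3
```

```bash
python3 - <<'E'
from h import *
I=get_image("top");S=get_image("scene")
a=cv2.resize(I["img"][165:255,215:305],None,fx=6,fy=6,interpolation=2)
cv2.imwrite("pics/g.png",a[:,:,::-1])
s=read_state();print(s["position"],s["ee_rot"],s["contact_force"])
h=cv2.cvtColor(I["img"],cv2.COLOR_RGB2HSV).astype(int);m=(h[...,0]>145)&(h[...,0]<172)&(h[...,1]>90)&(h[...,2]>50)
z=np.zeros(m.shape,np.uint8);z[205:265,230:275]=m[205:265,230:275]
P=at(I,np.argwhere(z)[:,::-1],28)[:,:2]
r=cv2.minAreaRect(P.astype(np.float32));b=cv2.boxPoints(r);print(r,b.round(1).tolist())
E
```

```text
[314.84591922 214.33730109  80.41115457] [-0.05293842  0.99855273 -0.00291792 -0.00902566] [ 0.32979583  0.20396248 -0.51468995]
((552.7206420898438, 174.45166015625), (46.90486145019531, 96.50109100341797), 78.00299835205078) [[500.6000061035156, 161.5], [595.0, 141.5], [604.7999877929688, 187.39999389648438], [510.3999938964844, 207.39999389648438]]
```

View pics/g.png

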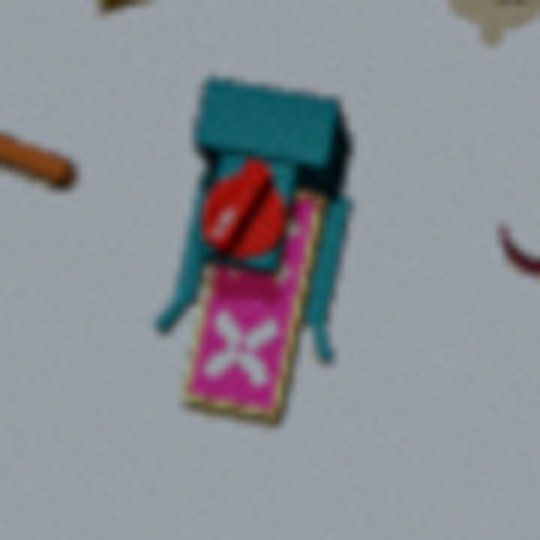

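The picture shows the block between the rails under the arm, its far end at the column: x about -31, y about -1, yaw -0.21. The near edge is at (240,410) in the crop. The knob bar yaw is about -0.48. Moving over the knob with a +2.55 rad wrist wind-up.

Call:
{"method": "servo_tool", "body": {
  "turn": [
    [0,0,0.17],
    [0,0,0.17],
    [0,0,0.17],
    [0,0,0.17],
    [0,0,0.17]
  ],
  "dp": [
    [0,0,0.05],
    [0,0,0.05],
    [0.02,-0.004,0.01],
    [0.02,-0.004,0],
    [0.02,-0.004,0]
  ],
  "fingers": [0.05,0.05,0.05,0.05,0.05]
}}

```text
clock: 15.38
position: [379.8, 203.7, 196.9]
ee_rot: [-0.472, 0.882, -0.006, -0.002]
contact_force: [0.5, 0.4, -0.3]
gripper_width: 49.7
```

Call:
{"method": "servo_tool", "body": {
  "turn": [
    [0,0,0.17],
    [0,0,0.17],
    [0,0,0.17],
    [0,0,0.17],
    [0,0,0.17]
  ],
  "dp": [
    [0.03,-0.005,0],
    [0.03,-0.005,0],
    [0.03,-0.005,0],
    [0.03,-0.005,0],
    [0.03,-0.005,0]
  ],
  "fingers": [0.05,0.05,0.05,0.05,0.05]
}}

```text
clock: 16.0
position: [540.0, 176.7, 197.8]
ee_rot: [0.8, -0.6, 0.006, -0.004]
contact_force: [0.2, -0.6, -0.4]
gripper_width: 50.1
```

Call:
{"method": "servo_tool", "body": {
  "turn": [
    [0,0,0.17],
    [0,0,0.17],
    [0,0,0.17],
    [0,0,0.17],
    [0,0,0.1]
  ],
  "dp": [
    [0.02,-0.003,0],
    [0.02,-0.003,0],
    [0.01,-0.001,0],
    [0,0,0],
    [0,0,0]
  ],
  "fingers": [0.05,0.05,0.05,0.05,0.05]
}}

```text
clock: 16.62
position: [599.5, 165.6, 195.5]
ee_rot: [0.97, -0.243, 0.005, -0.006]
contact_force: [-0.4, 0.3, -0.2]
gripper_width: 50.0
```

```bash
python3 -c "
from bench import *
s=read_state();print(s['position'],s['ee_rot'],s['joints'],s['clock'])
import numpy as np
from scipy.spatial.transform import Rotation as R
y=R.from_quat(s['ee_rot']).as_matrix();print(np.arctan2(y[1,1],y[0,1]),y[:,2])"
```

```text
[599.49612097 165.57276924 195.52878102] [ 0.96988417 -0.24343051  0.0054995  -0.00600386] [ 5.28882461e-01  3.97747692e-01 -6.44022910e-02 -9.97768257e-04
 -1.09238664e+00  5.50546970e-01] 16.625
-2.0625598872532875 [ 0.0135908   0.00896861 -0.99986742]
```

Call:
{"method": "servo_tool", "body": {
  "turn": [
    [-0.009,0.013,0.01],
    [0,0,0],
    [0,0,0],
    [0,0,0],
    [0,0,0]
  ],
  "dp": [
    [-0.006,0.0005,-0.02],
    [0,0,-0.02],
    [0,0,-0.015],
    [0,0,0],
    [0,0,0]
  ],
  "fingers": [0.05,0.05,0.05,0.05,0.05]
}}

```text
clock: 17.25
position: [593.6, 164.3, 134.5]
ee_rot: [0.97, -0.243, -0.001, 0.002]
contact_force: [1.0, -0.1, 0.8]
gripper_width: 50.0
```

```bash
python3 - <<'E'
from h import *
I=get_image("top");S=get_image("scene")
a=cv2.resize(I["img"][160:240,215:295],None,fx=5,fy=5,interpolation=2);b=cv2.resize(S["img"][110:190,325:405],None,fx=5,fy=5,interpolation=2)
cv2.imwrite("pics/i.png",np.hstack([a,b])[:,:,::-1])
s=read_state();print(s["position"],s["ee_rot"],s["contact_force"])
E
```

```text
[593.58274183 164.35620714 134.84830313] [ 0.97011733 -0.24262766 -0.00138548  0.00150165] [-0.21297934  0.19532979 -0.06599887]
```

View pics/i.png

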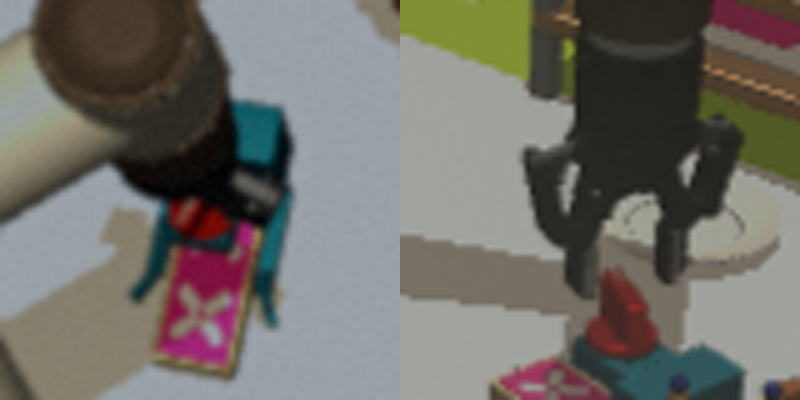

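The fingers stand either side of the red bar, lined up with it. Descending and closing.

Call:
{"method": "servo_tool", "body": {
  "turn": [
    [0,0,0],
    [0,0,0],
    [0,0,0],
    [0,0,0],
    [0,0,0]
  ],
  "dp": [
    [0,0.002,-0.012],
    [0,0,-0.008],
    [0,0,-0.003],
    [0,0,0],
    [0,0,0]
  ],
  "fingers": [0.05,0.05,0.05,0.005,0.005]
}}

```text
clock: 17.98
position: [593.5, 166.3, 111.3]
ee_rot: [0.97, -0.243, -0.001, 0.002]
contact_force: [-4.8, -13.0, 8.9]
gripper_width: 14.3
```

Call:
{"method": "servo_tool", "body": {
  "turn": [
    [0,0,0],
    [0,0,0],
    [0,0,0],
    [0,0,0],
    [0,0,0]
  ],
  "dp": [
    [0,0,0],
    [0,0,0],
    [0,0,0],
    [0,0,0],
    [0,0,0]
  ],
  "fingers": [0.005,0.005,0.005,0.005,0.005]
}}

```text
clock: 18.6
position: [593.4, 166.1, 111.5]
ee_rot: [0.97, -0.242, -0.001, 0.001]
contact_force: [-0.6, -1.3, 0.1]
gripper_width: 12.8
```

```bash
cat > st.py <<'E'
from bench import *
import numpy as np
from scipy.spatial.transform import Rotation as R
s=read_state();M=R.from_quat(s['ee_rot']).as_matrix()
print("t",s['clock'],"pos",s['position'].round(1),"yaw",round(np.arctan2(M[1,1],M[0,1]),4),"F",s['contact_force'].round(2),"T",s['wrist_torque'].round(3),"q6",s['joints'][5].round(3),"w",round(s['gripper_width'],1),"z",M[:2,2].round(3))
E
python3 st.py
```

```text
t 18.6 pos [593.4 166.1 111.5] yaw -2.0607 F [-0.59 -1.34  0.15] T [-0.072  0.141  0.079] q6 0.545 w 12.8 z [-0.003 -0.002]
```

Call:
{"method": "servo_tool", "body": {
  "turn": [
    [0,0,-0.1],
    [0,0,-0.1],
    [0,0,-0.1],
    [0,0,-0.1],
    [0,0,-0.1]
  ],
  "dp": [
    [0,0,0],
    [0,0,0],
    [0,0,0],
    [0,0,0],
    [0,0,0]
  ],
  "fingers": [0.005,0.005,0.005,0.005,0.005]
}}

```text
clock: 19.23
position: [593.0, 165.7, 111.6]
ee_rot: [0.876, -0.482, -0.002, 0.002]
contact_force: [-1.1, -1.7, -0.2]
gripper_width: 12.8
```

```bash
python3 st.py
```

```text
t 19.225 pos [593.  165.7 111.6] yaw -2.5761 F [-1.12 -1.69 -0.18] T [-0.16   0.124  0.131] q6 0.032 w 12.8 z [-0.005 -0.001]
```

Call:
{"method": "servo_tool", "body": {
  "turn": [
    [0,0,-0.06],
    [0,0,-0.06],
    [0,0,-0.06],
    [0,0,-0.06],
    [0,0,-0.06]
  ],
  "dp": [
    [0,0,0],
    [0,0,0],
    [0,0,0],
    [0,0,0],
    [0,0,0]
  ],
  "fingers": [0.005,0.005,0.005,0.005,0.005]
}}

```text
clock: 19.85
position: [592.8, 165.6, 111.6]
ee_rot: [0.792, -0.611, -0.002, 0.002]
contact_force: [-1.3, -1.6, -0.0]
gripper_width: 13.0
```

```bash
python3 st.py
```

```text
t 19.85 pos [592.8 165.6 111.6] yaw -2.8857 F [-1.27 -1.64 -0.02] T [-0.073  0.102  0.147] q6 -0.276 w 13.0 z [-0.005 -0.   ]
```

Call:
{"method": "servo_tool", "body": {
  "turn": [
    [0,0,-0.03],
    [0,0,-0.03],
    [0,0,-0.03],
    [0,0,-0.03],
    [0,0,-0.03]
  ],
  "dp": [
    [0,0,0],
    [0,0,0],
    [0,0,0],
    [0,0,0],
    [0,0,0]
  ],
  "fingers": [0.005,0.005,0.005,0.005,0.005]
}}

```text
clock: 20.48
position: [592.6, 165.6, 111.6]
ee_rot: [0.741, -0.671, -0.002, 0.002]
contact_force: [-0.9, -1.0, 0.5]
gripper_width: 12.8
```

```bash
python3 st.py
```

```text
t 20.475 pos [592.6 165.6 111.6] yaw -3.0432 F [-0.86 -1.05  0.53] T [-0.109  0.126  0.12 ] q6 -0.433 w 12.8 z [-0.005  0.   ]
```

Call:
{"method": "servo_tool", "body": {
  "turn": [
    [0,0,-0.03],
    [0,0,-0.03],
    [0,0,-0.03],
    [0,0,-0.03],
    [0,0,-0.03]
  ],
  "dp": [
    [0,0,0],
    [0,0,0],
    [0,0,0],
    [0,0,0],
    [0,0,0]
  ],
  "fingers": [0.005,0.005,0.005,0.005,0.005]
}}

```text
clock: 21.1
position: [592.5, 165.6, 111.6]
ee_rot: [-0.685, 0.729, 0.002, -0.002]
contact_force: [-1.1, -0.9, 0.4]
gripper_width: 12.9
```

```bash
python3 st.py
```

```text
t 21.1 pos [592.5 165.6 111.6] yaw 3.0795 F [-1.07 -0.86  0.35] T [-0.155  0.21   0.091] q6 -0.593 w 12.9 z [-0.006  0.001]
```

```bash
cat > st.py <<'E'
from bench import *
import numpy as np
from scipy.spatial.transform import Rotation as R
T=[];E=[]
for i in range(5):
    s=read_state();T.append(s['wrist_torque'][2]);E.append(s['joint_efforts'][5]);
    if i<4:get_image("top")
M=R.from_quat(s['ee_rot']).as_matrix()
y=np.arctan2(M[1,1],M[0,1])
print("t",s['clock'],"turned",round((-2.0607-y)%(2*np.pi),3),"T",np.round(T,3),round(np.mean(T),3),"E",np.round(E,3),"F",s['contact_force'].round(1),"w",round(s['gripper_width'],1))
E
python3 st.py
```

```text
t 21.3 turned 1.142 T [ 0.091  0.054 -0.07  -0.087 -0.127] -0.028 E [ 0.056 -0.071 -0.003  0.083  0.105] F [-1.7 -0.8  0.5] w 12.8
```

Call:
{"method": "servo_tool", "body": {
  "turn": [
    [0,0,-0.03],
    [0,0,-0.03],
    [0,0,-0.03],
    [0,0,-0.03],
    [0,0,-0.03]
  ],
  "dp": [
    [0,0,0],
    [0,0,0],
    [0,0,0],
    [0,0,0],
    [0,0,0]
  ],
  "fingers": [0.005,0.005,0.005,0.005,0.005]
}}

```text
clock: 21.92
position: [592.3, 165.6, 111.6]
ee_rot: [-0.625, 0.78, 0.002, -0.002]
contact_force: [-1.8, -0.5, 0.0]
gripper_width: 13.1
```

```bash
python3 st.py
```

```text
t 22.125 turned 1.299 T [ 0.142 -0.035 -0.073 -0.113 -0.098] -0.036 E [ 0.056 -0.071 -0.004  0.081  0.104] F [-2.5 -0.3  0.3] w 13.1
```

Call:
{"method": "servo_tool", "body": {
  "turn": [
    [0,0,-0.03],
    [0,0,-0.03],
    [0,0,-0.03],
    [0,0,-0.03],
    [0,0,-0.03]
  ],
  "dp": [
    [0,0,0],
    [0,0,0],
    [0,0,0],
    [0,0,0],
    [0,0,0]
  ],
  "fingers": [0.005,0.005,0.005,0.005,0.005]
}}

```text
clock: 22.75
position: [592.2, 165.6, 111.5]
ee_rot: [-0.562, 0.827, 0.003, -0.002]
contact_force: [-1.5, -0.4, 0.9]
gripper_width: 12.7
```

```bash
python3 st.py
```

```text
t 22.95 turned 1.457 T [ 0.072  0.007 -0.092 -0.036 -0.11 ] -0.032 E [ 0.056 -0.071 -0.004  0.081  0.104] F [-2.4 -0.4  0.8] w 13.1
```

```bash
sed -i 's/range(5)/range(1)/; s/if i<4/if 0/' st.py; python3 st.py
```

```text
t 22.95 turned 1.457 T [-0.11] -0.11 E [0.104] F [-2.4 -0.4  0.8] w 13.1
```

Call:
{"method": "servo_tool", "body": {
  "turn": [
    [0,0,-0.03],
    [0,0,-0.03],
    [0,0,-0.03],
    [0,0,-0.03],
    [0,0,-0.03]
  ],
  "dp": [
    [0,0,0],
    [0,0,0],
    [0,0,0],
    [0,0,0],
    [0,0,0]
  ],
  "fingers": [0.005,0.005,0.005,0.005,0.005]
}}

```text
clock: 23.58
position: [592.0, 165.7, 111.5]
ee_rot: [-0.495, 0.869, 0.003, -0.001]
contact_force: [-1.4, -0.7, 0.3]
gripper_width: 12.6
```

```bash
python3 st.py
```

```text
t 23.575 turned 1.616 T [0.128] 0.128 E [0.056] F [-1.4 -0.7  0.3] w 12.6
```

Call:
{"method": "servo_tool", "body": {
  "turn": [
    [0,0,-0.03],
    [0,0,-0.03],
    [0,0,-0.03],
    [0,0,-0.03],
    [0,0,-0.03]
  ],
  "dp": [
    [0,0,0],
    [0,0,0],
    [0,0,0],
    [0,0,0],
    [0,0,0]
  ],
  "fingers": [0.005,0.005,0.005,0.005,0.005]
}}

```text
clock: 24.2
position: [591.9, 165.8, 111.6]
ee_rot: [-0.424, 0.906, 0.003, -0.001]
contact_force: [-2.9, -0.0, 0.4]
gripper_width: 12.9
```

```bash
python3 st.py
```

```text
t 24.2 turned 1.777 T [0.103] 0.103 E [0.045] F [-2.9 -0.   0.4] w 12.9
```

Call:
{"method": "servo_tool", "body": {
  "turn": [
    [0,0,-0.03],
    [0,0,-0.03],
    [0,0,-0.03],
    [0,0,-0.03],
    [0,0,-0.03]
  ],
  "dp": [
    [0,0,0],
    [0,0,0],
    [0,0,0],
    [0,0,0],
    [0,0,0]
  ],
  "fingers": [0.005,0.005,0.005,0.005,0.005]
}}

```text
clock: 24.82
position: [591.8, 165.9, 111.6]
ee_rot: [-0.35, 0.937, 0.003, -0.001]
contact_force: [-3.5, 0.4, 1.8]
gripper_width: 12.9
```

```bash
python3 st.py
```

```text
t 24.825 turned 1.937 T [0.184] 0.184 E [0.004] F [-3.5  0.4  1.8] w 12.9
```

Call:
{"method": "servo_tool", "body": {
  "turn": [
    [0,0,-0.02],
    [0,0,-0.02],
    [0,0,-0.02],
    [0,0,-0.02],
    [0,0,-0.02]
  ],
  "dp": [
    [0,0,0],
    [0,0,0],
    [0,0,0],
    [0,0,0],
    [0,0,0]
  ],
  "fingers": [0.005,0.005,0.005,0.005,0.005]
}}

```text
clock: 25.45
position: [591.7, 166.0, 111.7]
ee_rot: [-0.299, 0.954, 0.003, -0.001]
contact_force: [-2.3, 1.4, 0.9]
gripper_width: 13.2
```

```bash
python3 st.py
```

```text
t 25.45 turned 2.044 T [0.211] 0.211 E [-0.076] F [-2.3  1.4  0.9] w 13.2
```

Torque has risen clearly from 0.10 to 0.21 N m, with first touch at about 1.76 rad turned. Target is about 2.55 rad.

Call:
{"method": "servo_tool", "body": {
  "turn": [
    [0,0,-0.05],
    [0,0,-0.05],
    [0,0,-0.05],
    [0,0,-0.05],
    [0,0,-0.05]
  ],
  "dp": [
    [0,0,0],
    [0,0,0],
    [0,0,0],
    [0,0,0],
    [0,0,0]
  ],
  "fingers": [0.005,0.005,0.005,0.005,0.005]
}}

```text
clock: 26.08
position: [591.6, 166.2, 111.7]
ee_rot: [-0.172, 0.985, 0.003, -0.001]
contact_force: [-2.3, 0.6, 1.4]
gripper_width: 13.1
```

```bash
python3 st.py
```

```text
t 26.075 turned 2.305 T [0.193] 0.193 E [0.067] F [-2.3  0.6  1.4] w 13.1
```

Call:
{"method": "servo_tool", "body": {
  "turn": [
    [0,0,-0.05],
    [0,0,-0.05],
    [0,0,-0.05],
    [0,0,-0.05],
    [0,0,-0.04]
  ],
  "dp": [
    [0,0,0],
    [0,0,0],
    [0,0,0],
    [0,0,0],
    [0,0,0]
  ],
  "fingers": [0.005,0.005,0.005,0.005,0.005]
}}

```text
clock: 26.7
position: [591.5, 166.4, 111.8]
ee_rot: [-0.048, 0.999, 0.003, -0.001]
contact_force: [-2.9, 0.1, 1.9]
gripper_width: 13.1
```

```bash
python3 st.py
```

```text
t 26.7 turned 2.556 T [0.204] 0.204 E [-0.014] F [-2.9  0.1  1.9] w 13.1
```

Call:
{"method": "servo_tool", "body": {
  "turn": [
    [0,0,0],
    [0,0,0],
    [0,0,0],
    [0,0,0],
    [0,0,0]
  ],
  "dp": [
    [0,0,0],
    [0,0,0],
    [0,0,0],
    [0,0,0.02],
    [0,0,0.04]
  ],
  "fingers": [0.05,0.05,0.05,0.05,0.05]
}}

```text
clock: 27.32
position: [591.5, 165.6, 169.4]
ee_rot: [-0.047, 0.999, 0.002, -0.003]
contact_force: [0.2, 0.1, -0.0]
gripper_width: 50.3
```

Call:
{"method": "servo_tool", "body": {
  "turn": [
    [0,0,0],
    [0,0,0],
    [0,0,0],
    [0,0,0],
    [0,0,0]
  ],
  "dp": [
    [0,0,0.04],
    [-0.05,0,0.01],
    [-0.06,0,0],
    [-0.06,0,0],
    [-0.06,0,0]
  ],
  "fingers": [0.05,0.05,0.05,0.05,0.05]
}}

```text
clock: 27.95
position: [362.1, 166.5, 224.1]
ee_rot: [-0.045, 0.999, 0.005, 0.003]
contact_force: [0.3, 1.3, 0.1]
gripper_width: 50.0
```

```bash
python3 - <<'E'
from h import *
I=get_image("top")
a=cv2.resize(I["img"][165:255,215:305],None,fx=6,fy=6,interpolation=2)
cv2.imwrite("pics/j.png",a[:,:,::-1])
s=read_state();print(s["clock"],s["position"],s["contact_force"])
h=cv2.cvtColor(I["img"],cv2.COLOR_RGB2HSV).astype(int);m=(h[...,0]>145)&(h[...,0]<172)&(h[...,1]>90)&(h[...,2]>50)
z=np.zeros(m.shape,np.uint8);z[205:265,230:275]=m[205:265,230:275]
r=cv2.minAreaRect(at(I,np.argwhere(z)[:,::-1],28)[:,:2].astype(np.float32));print(r,cv2.boxPoints(r).round(1).tolist())
E
```

```text
28.0 [355.29679334 163.49701235 223.04342163] [-5.95330207 -1.19820242 -1.24923551]
((552.7598876953125, 174.1507568359375), (46.475711822509766, 96.56653594970703), 77.6341552734375) [[500.6000061035156, 161.8000030517578], [594.9000244140625, 141.10000610351562], [604.9000244140625, 186.5], [510.6000061035156, 207.1999969482422]]
```

View pics/j.png

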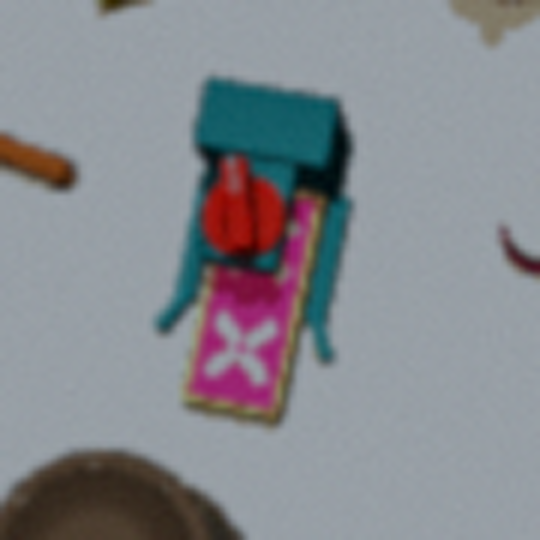

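The knob's white end moved from bottom-left to top (235,165), about 2.5 rad clockwise, so it did not slip, and the block has not moved. Settling the arm, then handing in.

Call:
{"method": "servo_tool", "body": {
  "turn": [
    [0,0,0],
    [0,0,0],
    [0,0,0],
    [0,0,0],
    [0,0,0]
  ],
  "dp": [
    [0,0,0],
    [0,0,0],
    [0,0,0],
    [0,0,0],
    [0,0,0]
  ],
  "fingers": [0.05,0.05,0.05,0.05,0.05]
}}

```text
clock: 28.62
position: [357.6, 164.5, 223.9]
ee_rot: [-0.045, 0.999, 0.005, 0.002]
contact_force: [0.5, 0.0, -0.4]
gripper_width: 49.9
```

```bash
python3 -c "
from bench import *
s=read_state();print(s['clock'],s['position'],s['contact_force'],abs(s['joint_vel']).max());print(job_done())"
```

```text
28.625 [357.64685993 164.5352245  223.94106505] [ 0.48484378  0.04765598 -0.43824886] 0.014402483076075515
the job is handed in; nothing more can be done
None
```

The block is clamped in the press and the job was handed in at 28.6 s; the system gave no verdict. I lifted the pink block out of its cradle, set it flat in front of the press and let go. Then I took it by its near end, slid it in until it stopped against the column, and turned the knob clockwise.

**Last checks**
- **Block position:** after the slide the camera put the block about 32 mm in front of the screw axis, about 1 mm off the middle and parallel to the press to within about 0.01 rad. It had not moved after the knob was tightened.
- **Knob:** torque began to rise at about 1.76 rad turned. I stopped at 2.56 rad, about 45 degrees past that point. The last picture shows the knob turned about 2.5 rad, so it did not slip in the fingers.
- **Arm:** it had let go, was clear of everything and read almost no force.

**Uncertain**
- **Final torque:** it read 0.20 N m, below the roughly 0.25 N m I expected. The sensor noise is about 0.03, so I relied on the angle instead.
- **Pad push-in:** I estimated it at about 1.5 mm from the knob angle. I could not measure it or the clamp force.
- **Bystanders:** I did not measure them again at the end. Nothing I did came near them, and the parts of them in the last crops looked unchanged.

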